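Refit the grille of the sanding box

ROBOT

A 6-joint arm with a two-finger parallel gripper is mounted at the origin on a cart in front of the work surface, level with it; the furniture and walls round the work are solid. World frame = base frame: x ahead of the robot, y to its left, z up, the work surface at z = 0. Lengths are in m, angles in rad, forces in N, time in s.
With the tool pointing down it reaches from about 0.325 to 0.75 m from the base axis. Payload 7.6 kg.
Tool frame: the origin (TCP) lies between the finger pads; the fingertips stand env.finger_overhang ahead of it and the grasp point (between the pads) lies 11 mm behind it (env.finger_overhang is the distance from the TCP to the fingertips, in m); z points along the fingers, y is the line along which they close (so a half turn about z gives the same grasp; the last joint's range is limited). The gripper opens to 85 mm and grips with 20 to 120 N. Pads are 22 mm wide; open, the fingers measure 114 mm over their backs; the gripper's body (76 mm by 85 mm) begins 54 mm behind the grasp point. The pads swing forward as they close: fully open they stand 13 mm farther back than shut.
Start: joints at [1.153, 0.052, 1.401, -0, 1.689, -0.07], TCP at [0.179, 0.494, 0.239] pointing down, gripper open.
Joint ranges: [-2.9, 2.9], [-0.91, 2.17], [0.12, 2.37], [-1.06, 4.2], [0.26, 2.73], [-2.93, 2.93]. Speed limits (rad/s): [2.57, 2.57, 3.01, 3.14, 3.14, 3.14].

INTERFACE

Orientations are given as a unit quaternion [w, x, y, z].
In Python, from rig import env gives the robot as it stands.
- The arm moves only by the tool send_rows, never from a script. Its argument "rows" is a list of rows, each an object with "travel": the shift along the tool's x, y, z in mm, a list of three; "spin": the turn about the tool's z in degrees; "jaw": the opening, from 0 (shut) to 1 (fully open). In form: [{"travel": [dx, dy, dz], "spin": spin, "jaw": jaw}, ...]. A call has exactly 10 rows; each row shifts and turns the commanded pose from where the row before left it, along the tool's axes as they then stand; what a row does not reach is not made up. A row lasts 1/10 s, in which the tool goes at most 50 mm and 8.59 degrees, less where a joint would pass 70% of its speed; a pose out of reach is approached as far as the arm can. A call with a gripper value outside its range is refused whole. The fingers move at their own pace and stop on an object; the grip force is fixed at half the most. Time passes only in rows, so rows that do not move let the fingers close, or fill a call up. It gives the time, the measured TCP pose, the force, the opening and the grip force at its end, in the units of the state.
- env.state(): the state, without advancing time (a new reading comes with each control period).
- env.capture(name): name is "scene" or "top"; returns a dict with "color" (400x640x3 uint8, red, green, blue), "fx", "fy", "cx", "cy" (pixels), "eye" and "orientation" of the camera in the world. Camera axes: x right, y up, looking along -z (the intrinsics and any distortion apply to the point x, -y, -z); pixel columns grow to the right and rows downward; lengths in m; the calibration is good to about 2 mm. A picture is of the moment at which its call begins. There is no depth.
- env.sign_off(): hands the job in; it is judged then, once.
The state is a dict: "time": time; "joint_pos": joint angles; "qd": joint speeds; "tau": joint torques, N m; "tcp_pos": TCP position; "tool_rot": TCP orientation; "force": force on the tool from outside, world axes, zero at the start; "torque": the same for the moment, N m; "width": finger opening in m; "grasp_force": force on a finger pad.
Only numpy, scipy, OpenCV 4.12 (cv2) and the standard library are available. Lean on these libraries where they do the work, as an engineer would, in place of code of your own. Each camera call takes 0.05 s, during which the arm holds its last target. There are 200 camera calls.

TASK

Lift the slotted steel grille straight up out of the blue storage tray by its orange handle and refit it in the plywood sanding box: it is longer than the opening, so tilt it, tuck its robot-side edge deep under the wide lip (the one with the yellow mark), lower the other end onto its ledge and let go. Then push the grille along the ledges, away from the wide lip, until it is fully home against the far wall and lies flat under both lips. Leave the other things on the bench where they are.

Things in the scene. Friction and masses are not known exactly. Their poses are not given: they have to be found in the camera images.
- sanding_box: Fixed plywood box, 176 (x) x 122 (y) x 64 mm high, with two lips across its open top. It stands on a wooden board whose top is at world z = 16. Origin: centre of its underside. Its x axis points away from the robot, from the wide to the narrow lip, z up. Frame, mm: inside from x = -76 to 76 and y = -49 to 49; side walls up to z = 64; a ledge at each end with its top at z = 30 (x = -76 to -36, 56 to 76).
- wide_lip (a point): Middle of the inner top edge of the wide aluminium lip (yellow mark, robot side), at x = -44, z = 64 mm in the box's frame; axes as the box. The lip is 12 mm thick (underside z = 52) and covers x = -76 to -44, so the space under it is 32 mm deep and 22 mm high above the ledge.
- narrow_lip (a point): Middle of the inner top edge of the narrow aluminium lip (far side; behind it a black hose spigot sticks out 30 mm from the box), at x = 64, z = 64 mm in the box's frame. Underside z = 52; it covers x = 64 to 76, so the space under it is 12 mm deep. The opening between the lips is 108 mm long and 98 mm wide.
- grille_home (a point): Where the centre of the grille's plate is when it is home: flat on both ledges, far edge against the far wall; x = 11, y = 0, z = 33 mm in the box's frame (4 mm side play in y). Axes as the box. Pushing the grille along the ledges takes 2 to 5 N. Between the ledges the box is hollow down to z = 8.
- storage_tray: Fixed blue plastic tray, 158 (x) x 118 (y) mm outside, walls 22 mm high. Origin: centre of its underside. The pocket is 135 x 94 mm with its floor 6 mm above its underside, which stands on the wooden board, 16 mm above the bench top; the grille lies in it with 2 mm play all round.
- grille_grip (a point): Centre of the loose grille's orange handle bar: 12 mm thick (x, pinch here) x 70 (y) x 28 mm high, on two legs that leave 42 mm between bar and plate. It is 62 mm above the plate's underside, over its middle. Axes are the grille's: x along its length, z up from the plate; in the tray parallel to the tray's. The whole weighs 0.3 to 0.65 kg and is the same either way round.
- grille_middle (a point): Centre of the grille's steel plate, 130 (x) x 90 (y) x 6 mm; half-way up its thickness (3 mm above its underside), 59 mm below the handle bar's centre. Axes as for the handle.
- grille_near_edge (a point): Middle of the lower edge of the plate at its -x end, 65 mm from the middle: the edge that goes under the wide lip first. It faces the robot in the tray.
- grille: The whole grille; origin at the centre of the plate's underside, axes as for the handle.
- masking_tape: Roll of masking tape lying flat, 92 mm wide, 24 mm high; bystander; origin at the centre of its underside.
- screwdriver: Screwdriver with a yellow handle, 172 mm long, 25 mm high; bystander; origin at the centre of its underside.
- glue_bottle: Small standing glue bottle with yellow label, 34 mm wide, 92 mm tall; bystander; origin at the centre of its underside.
- weight_a: Ground steel weight, 30 x 50 x 31 mm; bystander; origin at the centre of its underside.
- pin_tub: Round clear tub of coloured pins, 52 mm wide, 18 mm high; bystander; origin at the centre of its underside.

How it is judged:
By the outcome, as a careful person would: the job done as asked, in the order asked, and still so for the second after the job is handed in, with the robot touching nothing.
It also fails if it takes over 45 s, if anything falls off the work surface, if the arm or the gripper's body presses on something with over 40 N, if the wrist force passes 120 N, or if a joint passes its speed limit or range.

## Working session

There is one attempt and no reset: what is moved stays moved. The work goes in short steps, Python scripts to look and compute and a tool call to move; the robot and the scene stay as the last step left them, time stands still between calls to the robot, and variables do not carry over. Pictures are saved under pics/ and viewed, at most 10 in all, crops included, and the job is handed in when it is done.

Besides the shell and the picture viewer there is one more tool, called by a JSON object that holds its "name" and its "arguments", one argument or row to a line. send_rows: Moves the arm, as the interface text tells. Its arguments: {"type":"object","properties":{"rows":{"type":"array"}},"required":["rows"]}

```bash
ls; mkdir -p pics
python3 - <<'E'
from rig import env
import cv2,numpy as np
print(env.finger_overhang, env.state())
for n in("scene","top"):
    c=env.capture(n); cv2.imwrite(f"pics/{n}0.png",c["color"][:,:,::-1]); print({k:v for k,v in c.items() if k!="color"})
E
```

```text
pics
0.008 {'time': 0.0, 'joint_pos': array([ 1.15270729e+00,  5.28569058e-02,  1.40172416e+00,  8.00443632e-06,
        1.68857852e+00, -7.02926350e-02]), 'qd': array([-2.46095140e-05,  1.34478904e-04,  2.12216051e-03,  4.88134838e-04,
        1.02154717e-03,  5.63879561e-04]), 'tau': array([ 4.19740882e-04, -3.81665432e+01, -3.60196424e+01, -2.29502569e-05,
        5.98450773e-03, -2.01286177e-06]), 'tcp_pos': array([0.17879258, 0.49331869, 0.23846215]), 'tool_rot': array([-1.93276990e-04,  1.73022550e-01,  9.84917552e-01, -7.59264141e-04]), 'force': array([-0.24018301, -0.2184665 , -0.26704347]), 'torque': array([-0.00462774, -0.02847036, -0.03885587]), 'grasp_force': 0.0, 'width': 0.08565346004559804}
{'fx': 417.6667719254687, 'fy': 417.6667719254687, 'cx': 315.6511647048145, 'cy': 196.25428997113073, 'eye': array([ 0.05673929, -0.28903922,  0.95405217]), 'orientation': array([ 0.84794572,  0.30048731, -0.13702905, -0.41463051])}
{'fx': 437.241717803872, 'fy': 437.241717803872, 'cx': 319.91024653007, 'cy': 198.50648498319214, 'eye': array([0.39211095, 0.17342427, 1.29414492]), 'orientation': array([ 0.70972384,  0.05326909, -0.05626029, -0.70020658])}
```

View pics/scene0.png

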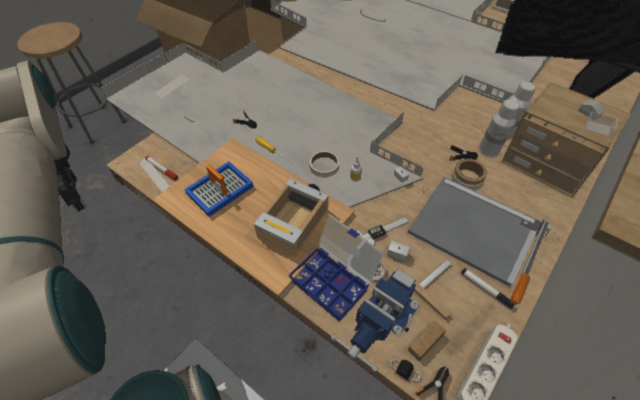

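View pics/top0.png

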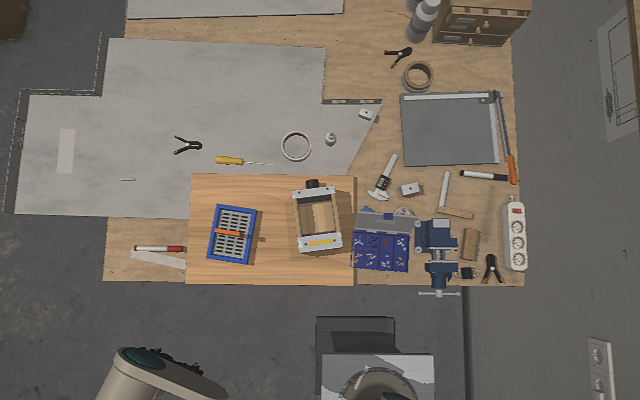

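The scene view shows the tray at about (219,188) with the orange handle at (217,178), and the box at (292,215). In the top view the tray is at (232,234), the handle at (229,233) and the box at (318,218), with the yellow mark at (320,242) and the spigot at (312,184).

```bash
cat > h.py <<'E'
from rig import env
import cv2,numpy as np
from scipy.spatial.transform import Rotation as R
def rot(q): return R.from_quat(np.r_[q[1:],q[0]])
def cap(n): return env.capture(n)
def cast(c,uv,z):
    uv=np.atleast_2d(uv).astype(float)
    d=np.c_[(uv[:,0]-c["cx"])/c["fx"],-(uv[:,1]-c["cy"])/c["fy"],-np.ones(len(uv))]
    d=rot(c["orientation"]).apply(d); e=c["eye"]
    return e+d*((z-e[2])/d[:,2])[:,None]
def proj(c,p):
    q=rot(c["orientation"]).inv().apply(np.atleast_2d(p)-c["eye"])
    return np.c_[c["cx"]-c["fx"]*q[:,0]/q[:,2],c["cy"]+c["fy"]*q[:,1]/q[:,2]]
def mask(c,lo,hi,roi):
    h=cv2.cvtColor(c["color"],cv2.COLOR_RGB2HSV); m=cv2.inRange(h,lo,hi)
    k=np.zeros_like(m); x0,y0,x1,y1=roi; k[y0:y1,x0:x1]=m[y0:y1,x0:x1]
    n,l,s,_=cv2.connectedComponentsWithStats(k); return (l==1+np.argmax(s[1:,4])).astype(np.uint8)
def rect(c,m,z):
    v,u=np.nonzero(m); p=cast(c,np.c_[u,v],z)[:,:2]*1000
    return cv2.minAreaRect(p.astype(np.float32)),p.mean(0)
E
python3 - <<'E'
from h import *
T=cap("top");S=cap("scene")
for n,c,r in(("top",T,(195,195,270,275)),("scene",S,(175,150,262,222))):
    m=mask(c,(105,140,60),(125,255,255),r); print(n,"tray",rect(c,m,.038),m.sum())
    m=mask(c,(5,160,120),(14,255,255),r); print(n,"handle z.098",rect(c,m,.098),m.sum())
    v,u=np.nonzero(m);print(u.min(),u.max(),v.min(),v.max())
def up(c,r,k):
    x0,y0,x1,y1=r; return cv2.resize(c["color"][y0:y1,x0:x1,::-1],None,fx=k,fy=k,interpolation=cv2.INTER_CUBIC)
a=up(T,(285,170,350,260),6); b=up(S,(250,170,330,260),5)
a=cv2.copyMakeBorder(a,0,0,0,10,0); b=cv2.copyMakeBorder(b,0,a.shape[0]-b.shape[0],0,0,0)
cv2.imwrite("pics/box.png",np.hstack([a,b]))
E
```

```text
top tray (((483.77801513671875, 421.8189697265625), (116.53687286376953, 157.4222412109375), 81.76901245117188), array([480.21872484, 420.93023156])) 670
top handle z.098 (((483.82208251953125, 422.1747131347656), (67.8473129272461, 10.735968589782715), 81.34367370605469), array([483.9347092 , 422.38522619])) 101
215 239 228 235
scene tray (((479.19805908203125, 415.5488586425781), (126.6374282836914, 157.16519165039062), 81.9002456665039), array([473.35197183, 405.12794109])) 710
scene handle z.098 (((481.6808776855469, 422.535400390625), (69.62808227539062, 12.133963584899902), 82.26844024658203), array([481.34873151, 421.58748225])) 79
206 222 164 179
```

View pics/box.png

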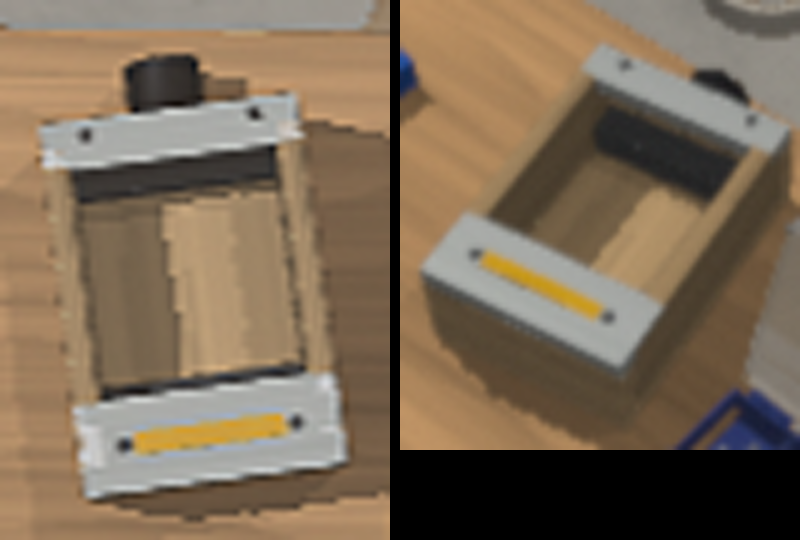

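The crops show the four lip-top corners. In the top view (left) they are at crop pixels (40,128), (296,94), (346,462) and (88,498). In the scene view (right) they are at (605,43), (790,128), (420,268) and (622,370). The yellow mark is at the robot-side end.

Run:
```python
from h import *
T=cap("top");S=cap("scene")
t=np.array([(40,126),(297,93),(347,463),(88,498)])/6+[285,170]-.5
s=np.array([(205,43),(390,128),(222,368),(20,266)])/5+[250,170]-.5
for c,p in((T,t),(S,s)):
    w=cast(c,p,.080)[:,:2]*1000; print(w.round(1),w.mean(0).round(1))
    ax=(w[0]+w[1]-w[2]-w[3])/2; ay=(w[0]+w[3]-w[1]-w[2])/2
    print(np.hypot(*ax),np.hypot(*ay),np.degrees(np.arctan2(ax[1],ax[0])),np.degrees(np.arctan2(-ay[0],ay[1])))
# yellow mark centres
for c,r in((T,(290,225,345,255)),(S,(255,210,320,245))):
    m=mask(c,(17,140,140),(30,255,255),r); print("mark",rect(c,m,.080),m.sum())
    w=cast(c,[[0,0]],.08)
s=env.state();print(R.from_matrix(rot(s['tool_rot']).as_matrix()).as_matrix().round(3))
```

```text
[[603.6 250.8]
 [621.1 130.2]
 [448.1 105.8]
 [430.5 224.7]] [525.8 177.9]
174.90631107561788 121.02970994010697 8.30288411276484 8.325168283020012
[[603.3 248.9]
 [617.5 130.8]
 [446.8 104.9]
 [430.6 226.3]] [524.5 177.7]
173.4147919577569 120.6808901129339 8.052181964466213 7.258805391450916
mark (((460.7183532714844, 167.93017578125), (8.572943687438965, 66.9241714477539), 8.331539154052734), array([460.70207554, 168.17608845])) 78
mark (((459.9599609375, 169.08470153808594), (7.64872407913208, 67.24364471435547), 7.536023139953613), array([459.9035811 , 168.20228176])) 71
[[-0.94   0.341 -0.   ]
 [ 0.341  0.94  -0.   ]
 [ 0.    -0.    -1.   ]]
```

```bash
cat >> h.py <<'E'
BOX=np.array([525.,178.,16.]);BY=8.1
def b2w(p): return BOX+R.from_euler('z',BY,degrees=True).apply(p)
def plan(target,yaw):
    """world mm TCP target, tool-y heading = 90+yaw deg. prints spin, then travel after spinning"""
    s=env.state(); M=rot(s["tool_rot"]).as_matrix(); p=s["tcp_pos"]*1000
    cur=np.degrees(np.arctan2(M[1,1],M[0,1]))-90; sp=-(yaw-cur)
    a=np.radians(90+yaw); Y=np.array([np.cos(a),np.sin(a),0]);Z=np.array([0,0,-1.]);X=np.cross(Y,Z)
    d=np.array(target)-p
    print("tcp",p.round(1),"yaw",cur.round(2),"spin",sp.round(2),"travel",np.round([d@X,d@Y,d@Z],1),"F",s["force"].round(1),"w",s["width"],"t",s["time"])
def inbox():
    s=env.state(); print("TCP in box",R.from_euler('z',-BY,degrees=True).apply(s["tcp_pos"]*1000-BOX).round(1),"F",s["force"].round(1),"T",s["torque"].round(2),"w",round(s["width"],4),"g",round(s["grasp_force"],1),"t",round(s["time"],2))
E
python3 -c "
from h import *
plan([483,422,150],-8.2)"
```

```text
tcp [178.9 493.5 239. ] yaw -19.93 spin -11.73 travel [-311.2  -27.4   89. ] F [ 0.2 -0.5 -0.5] w 0.08561572827517366 t 0.3
```

{"name": "send_rows", "arguments": {
  "rows": [
    {"travel": [0, 0, 0], "spin": -5.9, "jaw": 1},
    {"travel": [0, 0, 0], "spin": -5.8, "jaw": 1},
    {"travel": [-40, -4, 6], "spin": 0, "jaw": 1},
    {"travel": [-45, -4, 13], "spin": 0, "jaw": 1},
    {"travel": [-45, -4, 14], "spin": 0, "jaw": 1},
    {"travel": [-45, -4, 14], "spin": 0, "jaw": 1},
    {"travel": [-45, -4, 14], "spin": 0, "jaw": 1},
    {"travel": [-45, -4, 14], "spin": 0, "jaw": 1},
    {"travel": [-46, -3, 14], "spin": 0, "jaw": 1},
    {"travel": [0, 0, 0], "spin": 0, "jaw": 1}
  ]
}}

```text
time: 1.3
tcp_pos: [0.4863, 0.419, 0.1456]
tool_rot: [-0.002, 0.074, 0.997, -0.002]
force: [-0.6, 0.2, -0.6]
width: 0.0853
grasp_force: 0.0
```

```bash
python3 -c "
from h import *
plan([483,422,69],-8.2)"
```

```text
tcp [486.3 419.  145.6] yaw -8.54 spin -0.34 travel [ 3.7  2.5 76.6] F [-0.6  0.2 -0.6] w 0.08534814962578922 t 1.3
```

{"name": "send_rows", "arguments": {
  "rows": [
    {"travel": [0, 0, 0], "spin": 0, "jaw": 1},
    {"travel": [0, 0, 10], "spin": 0, "jaw": 1},
    {"travel": [0, 0, 10], "spin": 0, "jaw": 1},
    {"travel": [0, 0, 5], "spin": 0, "jaw": 1},
    {"travel": [0, 0, 0], "spin": 0, "jaw": 1},
    {"travel": [0, 0, 0], "spin": 0, "jaw": 1},
    {"travel": [0, 0, 0], "spin": 0, "jaw": 1},
    {"travel": [0, 0, 0], "spin": 0, "jaw": 1},
    {"travel": [0, 0, 0], "spin": 0, "jaw": 1},
    {"travel": [0, 0, 0], "spin": 0, "jaw": 1}
  ]
}}

```text
time: 2.3
tcp_pos: [0.4829, 0.4224, 0.1255]
tool_rot: [0.0, 0.072, 0.997, 0.0]
force: [0.3, 0.6, 0.3]
width: 0.0856
grasp_force: 0.0
```

```bash
python3 -c "
from h import *
plan([483,422,69],-8.2)"
```

```text
tcp [482.9 422.4 125.5] yaw -8.23 spin -0.03 travel [-0.1 -0.4 56.5] F [0.3 0.6 0.3] w 0.08555410162028533 t 2.3
```

Settles exactly. Now I'll check the fingers against the bar from close, before descending.

Run:
```python
from h import *
S=cap("scene");T=cap("top")
def up(c,r,k):
    x0,y0,x1,y1=r; return cv2.resize(c["color"][y0:y1,x0:x1,::-1],None,fx=k,fy=k,interpolation=cv2.INTER_CUBIC)
cv2.imwrite("pics/pre.png",np.hstack([up(S,(165,120,265,220),4),up(T,(185,185,285,285),4)]))
```

```text
(no output)
```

View pics/pre.png

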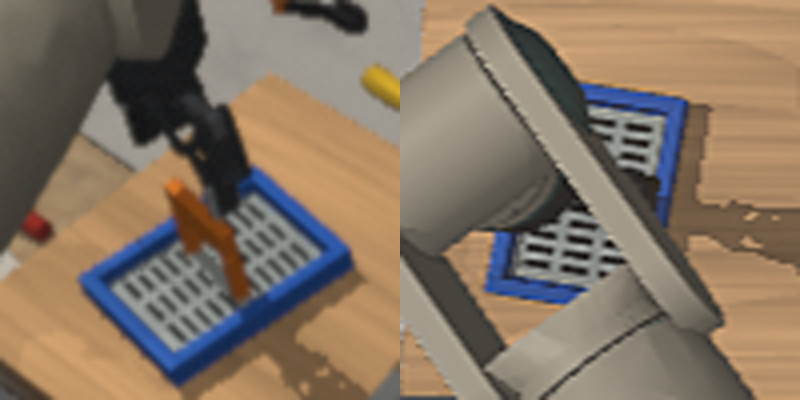

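The left crop shows the handle bar, with legs flush at both ends, standing clear in front of the open fingers. Descending.

{"name": "send_rows", "arguments": {
  "rows": [
    {"travel": [0, 0, 8], "spin": 0, "jaw": 1},
    {"travel": [0, 0, 8], "spin": 0, "jaw": 1},
    {"travel": [0, 0, 8], "spin": 0, "jaw": 1},
    {"travel": [0, 0, 8], "spin": 0, "jaw": 1},
    {"travel": [0, 0, 8], "spin": 0, "jaw": 1},
    {"travel": [0, 0, 8], "spin": 0, "jaw": 1},
    {"travel": [0, 0, 8], "spin": 0, "jaw": 1},
    {"travel": [0, 0, 0], "spin": 0, "jaw": 1},
    {"travel": [0, 0, 0], "spin": 0, "jaw": 1},
    {"travel": [0, 0, 0], "spin": 0, "jaw": 1}
  ]
}}

```text
time: 3.4
tcp_pos: [0.4831, 0.4226, 0.0699]
tool_rot: [0.0, 0.072, 0.997, 0.0]
force: [-0.6, 0.4, -0.7]
width: 0.0853
grasp_force: 0.0
```

{"name": "send_rows", "arguments": {
  "rows": [
    {"travel": [0, 0, 0], "spin": 0, "jaw": 0.7},
    {"travel": [0, 0, 0], "spin": 0, "jaw": 0.7},
    {"travel": [0, 0, 0], "spin": 0, "jaw": 0.6},
    {"travel": [0, 0, 0], "spin": 0, "jaw": 0.6},
    {"travel": [0, 0, 0], "spin": 0, "jaw": 0.6},
    {"travel": [0, 0, 0], "spin": 0, "jaw": 0.6},
    {"travel": [0, 0, 0], "spin": 0, "jaw": 0.6},
    {"travel": [0, 0, 0], "spin": 0, "jaw": 0.6},
    {"travel": [0, 0, 0], "spin": 0, "jaw": 0.6},
    {"travel": [0, 0, 0], "spin": 0, "jaw": 0.6}
  ]
}}

```text
time: 4.4
tcp_pos: [0.4833, 0.4228, 0.0705]
tool_rot: [0.001, 0.072, 0.997, 0.001]
force: [0.3, 1.4, 5.9]
width: 0.0691
grasp_force: 70.1
```

{"name": "send_rows", "arguments": {
  "rows": [
    {"travel": [0, 0, -3], "spin": 0, "jaw": 0.6},
    {"travel": [0, 0, -6], "spin": 0, "jaw": 0.6},
    {"travel": [0, 0, -12], "spin": 0, "jaw": 0.6},
    {"travel": [0, 0, -18], "spin": 0, "jaw": 0.6},
    {"travel": [0, 0, -20], "spin": 0, "jaw": 0.6},
    {"travel": [0, 0, -20], "spin": 0, "jaw": 0.6},
    {"travel": [0, 0, -20], "spin": 0, "jaw": 0.6},
    {"travel": [0, 0, -15], "spin": 0, "jaw": 0.6},
    {"travel": [0, 0, 0], "spin": 0, "jaw": 0.6},
    {"travel": [0, 0, 0], "spin": 0, "jaw": 0.6}
  ]
}}

```text
time: 5.4
tcp_pos: [0.4827, 0.4221, 0.1828]
tool_rot: [-0.0, 0.072, 0.997, -0.0]
force: [0.1, 0.3, -3.9]
width: 0.0687
grasp_force: 71.2
```

Run:
```python
from h import *
# bar offset above TCP ~14mm (bar 84, tcp 70)
plan(b2w([29,0,126+25-14]),BY)
S=cap("scene")
cv2.imwrite("pics/lift.png",cv2.resize(S["color"][90:240,140:340,::-1],None,fx=4,fy=4,interpolation=cv2.INTER_CUBIC))
```

```text
tcp [482.7 422.1 182.8] yaw -8.24 spin -16.34 travel [ -36.4 -247.6   29.8] F [ 0.1  0.3 -3.9] w 0.06867894866718888 t 5.4
```

View pics/lift.png

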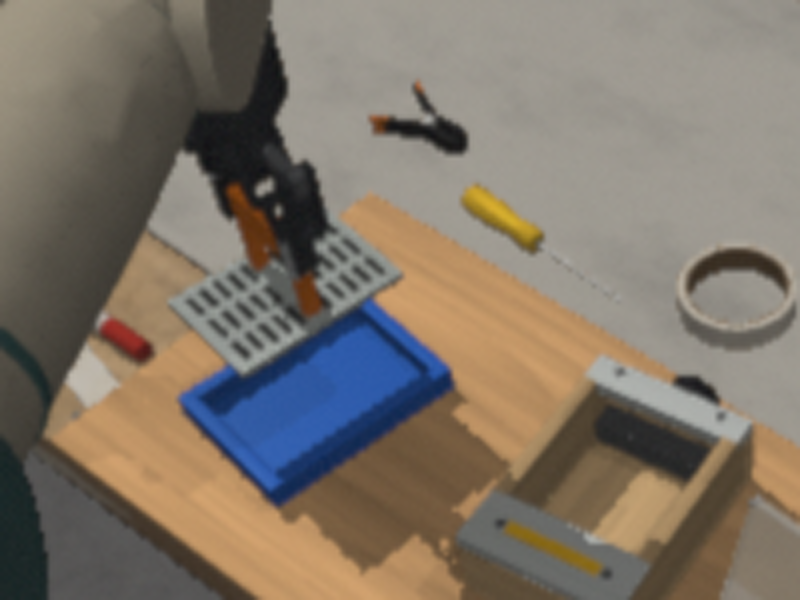

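The grille hangs level at about (285,300), clear of the tray. Moving over the box.

{"name": "send_rows", "arguments": {
  "rows": [
    {"travel": [0, 0, 0], "spin": -5.4, "jaw": 0.6},
    {"travel": [0, 0, 0], "spin": -5.5, "jaw": 0.6},
    {"travel": [0, 0, 0], "spin": -5.4, "jaw": 0.6},
    {"travel": [-4, -25, 0], "spin": 0, "jaw": 0.6},
    {"travel": [-6, -40, 0], "spin": 0, "jaw": 0.6},
    {"travel": [-7, -45, 0], "spin": 0, "jaw": 0.6},
    {"travel": [-7, -45, 0], "spin": 0, "jaw": 0.6},
    {"travel": [-6, -45, 0], "spin": 0, "jaw": 0.6},
    {"travel": [-4, -30, 0], "spin": 0, "jaw": 0.6},
    {"travel": [-2, -17, 0], "spin": 0, "jaw": 0.6}
  ]
}}

```text
time: 6.45
tcp_pos: [0.5532, 0.1802, 0.1818]
tool_rot: [-0.001, -0.069, 0.998, -0.0]
force: [-0.1, -0.2, -4.1]
width: 0.0686
grasp_force: 71.2
```

{"name": "send_rows", "arguments": {
  "rows": [
    {"travel": [0, 0, 0], "spin": 0, "jaw": 0.6},
    {"travel": [0, 0, 0], "spin": 0, "jaw": 0.6},
    {"travel": [0, 0, 4], "spin": 0, "jaw": 0.6},
    {"travel": [0, 0, 4], "spin": 0, "jaw": 0.6},
    {"travel": [0, 0, 4], "spin": 0, "jaw": 0.6},
    {"travel": [0, 0, 4], "spin": 0, "jaw": 0.6},
    {"travel": [0, 0, 4], "spin": 0, "jaw": 0.6},
    {"travel": [0, 0, 0], "spin": 0, "jaw": 0.6},
    {"travel": [0, 0, 0], "spin": 0, "jaw": 0.6},
    {"travel": [0, 0, 0], "spin": 0, "jaw": 0.6}
  ]
}}

```text
time: 7.45
tcp_pos: [0.5533, 0.1829, 0.1636]
tool_rot: [0.0, -0.07, 0.998, 0.0]
force: [-0.2, 1.1, -4.1]
width: 0.0689
grasp_force: 71.2
```

Run:
```python
from h import *
inbox(); plan(b2w([29,0,116]),BY)
S=cap("scene");T=cap("top")
def up(c,r,k):
    x0,y0,x1,y1=r; return cv2.resize(c["color"][y0:y1,x0:x1,::-1],None,fx=k,fy=k,interpolation=cv2.INTER_CUBIC)
cv2.imwrite("pics/over.png",np.hstack([up(S,(235,130,335,255),4),up(T,(270,155,370,280),4)]))
```

```text
TCP in box [ 28.7   0.8 147.6] F [-0.2  1.1 -4.1] T [-0.03  0.03  0.01] w 0.0689 g 71.2 t 7.45
tcp [553.3 182.9 163.6] yaw 8.07 spin -0.03 travel [-0.3 -0.8 31.6] F [-0.2  1.1 -4.1] w 0.06887387096769007 t 7.45
```

View pics/over.png

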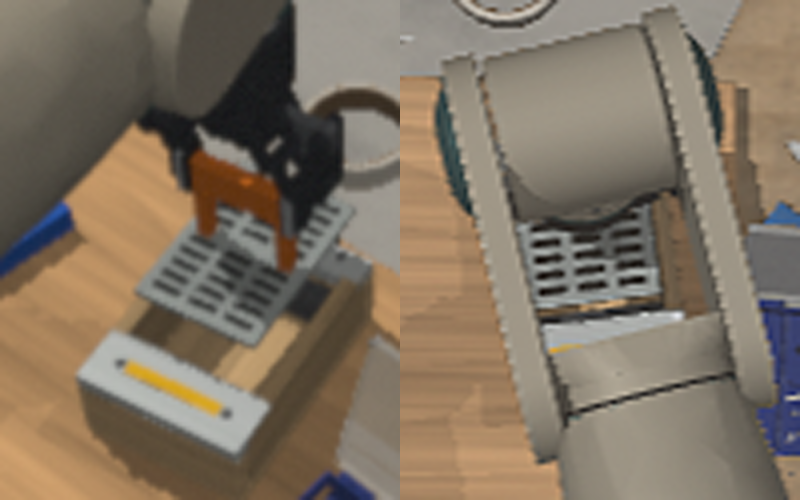

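In the left crop the plate's near corners are at (137,293) and (250,345). In the right crop they are at (533,303) and (658,295). I'll check the plate against the box frame.

Run:
```python
from h import *
Ri=R.from_euler('z',-BY,degrees=True)
for c,p in((cap("top"),[(303,230.6),(334.3,228.6)]),(cap("scene"),[(268.9,202.9),(297.3,216)])):
    w=cast(c,p,.1185)*1000; print(Ri.apply(w-BOX).round(1))
```

```text
[[-31.7  40.9 102.5]
 [-37.1 -43.4 102.5]]
[[-36.9  42.4 102.5]
 [-36.4 -41.8 102.5]]
```

{"name": "send_rows", "arguments": {
  "rows": [
    {"travel": [0, 0, 5], "spin": 0, "jaw": 0.6},
    {"travel": [0, 0, 7], "spin": 0, "jaw": 0.6},
    {"travel": [0, 0, 7], "spin": 0, "jaw": 0.6},
    {"travel": [0, 0, 6], "spin": 0, "jaw": 0.6},
    {"travel": [0, 0, 4], "spin": 0, "jaw": 0.6},
    {"travel": [0, 0, 4], "spin": 0, "jaw": 0.6},
    {"travel": [0, 0, 0], "spin": 0, "jaw": 0.6},
    {"travel": [0, 0, 0], "spin": 0, "jaw": 0.6},
    {"travel": [0, 0, 0], "spin": 0, "jaw": 0.6},
    {"travel": [0, 0, 0], "spin": 0, "jaw": 0.6}
  ]
}}

```text
time: 8.65
tcp_pos: [0.5533, 0.1829, 0.1307]
tool_rot: [0.0, -0.07, 0.998, 0.0]
force: [-0.3, 0.6, -4.0]
width: 0.0689
grasp_force: 71.2
```

{"name": "send_rows", "arguments": {
  "rows": [
    {"travel": [0, 0, 1], "spin": 0, "jaw": 0.6},
    {"travel": [0, 0, 1], "spin": 0, "jaw": 0.6},
    {"travel": [1, 0, 1], "spin": 0, "jaw": 0.6},
    {"travel": [1, 0, 1], "spin": 0, "jaw": 0.6},
    {"travel": [1.5, 0, 1], "spin": 0, "jaw": 0.6},
    {"travel": [1.5, 0, 1], "spin": 0, "jaw": 0.6},
    {"travel": [1.5, 0, 1], "spin": 0, "jaw": 0.6},
    {"travel": [0, 0, 0], "spin": 0, "jaw": 0.6},
    {"travel": [0, 0, 0], "spin": 0, "jaw": 0.6},
    {"travel": [0, 0, 0], "spin": 0, "jaw": 0.6}
  ]
}}

```text
time: 9.65
tcp_pos: [0.5487, 0.1823, 0.126]
tool_rot: [0.004, -0.07, 0.998, 0.001]
force: [4.0, -0.7, 7.5]
width: 0.069
grasp_force: 72.8
```

```bash
python3 -c "
from h import *
inbox()"
```

```text
TCP in box [ 24.1   0.9 110. ] F [ 4.  -0.7  7.5] T [ 0.14 -1.11 -0.06] w 0.069 g 72.8 t 9.65
```

{"name": "send_rows", "arguments": {
  "rows": [
    {"travel": [2, 0, 1.5], "spin": 0, "jaw": 0.6},
    {"travel": [2, 0, 1.5], "spin": 0, "jaw": 0.6},
    {"travel": [2, 0, 2], "spin": 0, "jaw": 0.6},
    {"travel": [1, 0, 2], "spin": 0, "jaw": 0.6},
    {"travel": [1, 0, 2], "spin": 0, "jaw": 0.6},
    {"travel": [1, 0, 1], "spin": 0, "jaw": 0.6},
    {"travel": [0, 0, 0], "spin": 0, "jaw": 0.6},
    {"travel": [0, 0, 0], "spin": 0, "jaw": 0.6},
    {"travel": [0, 0, 0], "spin": 0, "jaw": 0.6},
    {"travel": [0, 0, 0], "spin": 0, "jaw": 0.6}
  ]
}}

```text
time: 10.65
tcp_pos: [0.5393, 0.1809, 0.1182]
tool_rot: [0.003, -0.07, 0.998, 0.0]
force: [-7.7, -3.8, 21.9]
width: 0.0686
grasp_force: 76.5
```

Run:
```python
from h import *
inbox()
S=cap("scene")
cv2.imwrite("pics/tilt1.png",cv2.resize(S["color"][125:245,220:360,::-1],None,fx=5,fy=5,interpolation=cv2.INTER_CUBIC))
```

```text
TCP in box [ 14.6   0.9 102.2] F [-7.7 -3.8 21.9] T [-0.45  0.55 -0.05] w 0.0686 g 76.5 t 10.65
```

View pics/tilt1.png

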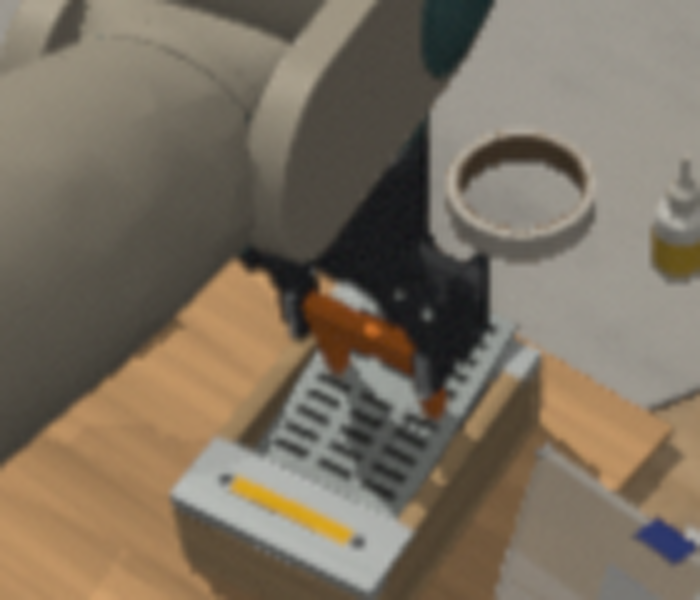

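{"name": "send_rows", "arguments": {
  "rows": [
    {"travel": [1, 0, 1], "spin": 0, "jaw": 0.6},
    {"travel": [1, 0, 1], "spin": 0, "jaw": 0.6},
    {"travel": [1, 0, 1], "spin": 0, "jaw": 0.6},
    {"travel": [1, 0, 1], "spin": 0, "jaw": 0.6},
    {"travel": [1, 0, 1], "spin": 0, "jaw": 0.6},
    {"travel": [1, 0, 1], "spin": 0, "jaw": 0.6},
    {"travel": [0.5, 0, 1], "spin": 0, "jaw": 0.6},
    {"travel": [0, 0, 0], "spin": 0, "jaw": 0.6},
    {"travel": [0, 0, 0], "spin": 0, "jaw": 0.6},
    {"travel": [0, 0, 0], "spin": 0, "jaw": 0.6}
  ]
}}

```text
time: 11.7
tcp_pos: [0.5327, 0.18, 0.1107]
tool_rot: [0.003, -0.07, 0.998, 0.0]
force: [-8.2, -2.9, 19.4]
width: 0.0689
grasp_force: 78.3
```

```bash
cat >> h.py <<'E'
def tilt(off=14):
    s=env.state(); p=R.from_euler('z',-BY,degrees=True).apply(s["tcp_pos"]*1000-BOX)
    a,b=64-p[0],p[2]+off-64; S=np.sqrt(a*a+b*b-62**2); print("s",S,"theta",np.degrees(np.arctan2(a,b)-np.arctan2(S,62)))
E
python3 -c "
from h import *
inbox();tilt()"
```

```text
TCP in box [ 8.   0.9 94.7] F [-8.2 -2.9 19.4] T [-0.36  0.4   0.01] w 0.0689 g 78.3 t 11.7
s 35.98209632802109 theta 21.29414607276761
```

{"name": "send_rows", "arguments": {
  "rows": [
    {"travel": [0, 0, -2], "spin": 0, "jaw": 0.6},
    {"travel": [0, 0, -2], "spin": 0, "jaw": 0.6},
    {"travel": [0, 0, -2], "spin": 0, "jaw": 0.6},
    {"travel": [0, 0, -2], "spin": 0, "jaw": 0.6},
    {"travel": [0, 0, -2], "spin": 0, "jaw": 0.6},
    {"travel": [0, 0, -1], "spin": 0, "jaw": 0.6},
    {"travel": [0, 0, 0], "spin": 0, "jaw": 0.6},
    {"travel": [0, 0, 0], "spin": 0, "jaw": 0.6},
    {"travel": [0, 0, 0], "spin": 0, "jaw": 0.6},
    {"travel": [0, 0, 0], "spin": 0, "jaw": 0.6}
  ]
}}

```text
time: 12.7
tcp_pos: [0.5314, 0.1798, 0.1172]
tool_rot: [-0.0, -0.07, 0.998, 0.0]
force: [0.6, 0.3, -3.0]
width: 0.069
grasp_force: 75.8
```

Run:
```python
from h import *
inbox()
S=cap("scene")
cv2.imwrite("pics/tilt2.png",cv2.resize(S["color"][150:250,230:350,::-1],None,fx=6,fy=6,interpolation=cv2.INTER_CUBIC))
# predicted pixel (crop) of near/far corners for tilts
s=env.state(); p=R.from_euler('z',-BY,degrees=True).apply(s["tcp_pos"]*1000-BOX)
for th in(15,21,27):
    t=np.radians(th);c,n=np.cos(t),np.sin(t);b=p+[0,0,14]
    q=[b+[62*n+k*65*c,y,-62*c+k*65*n] for k,y in((-1,-45),(1,-45),(-1,45))]
    print(th,np.round(q,1).tolist(),((proj(S,b2w(q)/1000)-[230,150]+.5)*6).round().tolist())
```

```text
TCP in box [  6.6   0.8 101.2] F [ 0.6  0.3 -3. ] T [0.   0.09 0.04] w 0.069 g 75.8 t 12.7
15 [[-40.2, -44.1, 38.6], [85.4, -44.1, 72.2], [-40.2, 45.9, 38.6]] [[414.0, 495.0], [558.0, 248.0], [241.0, 411.0]]
21 [[-31.9, -44.1, 34.1], [89.5, -44.1, 80.7], [-31.9, 45.9, 34.1]] [[425.0, 486.0], [563.0, 230.0], [252.0, 403.0]]
27 [[-23.2, -44.1, 30.5], [92.6, -44.1, 89.5], [-23.2, 45.9, 30.5]] [[436.0, 477.0], [566.0, 212.0], [264.0, 394.0]]
```

View pics/tilt2.png

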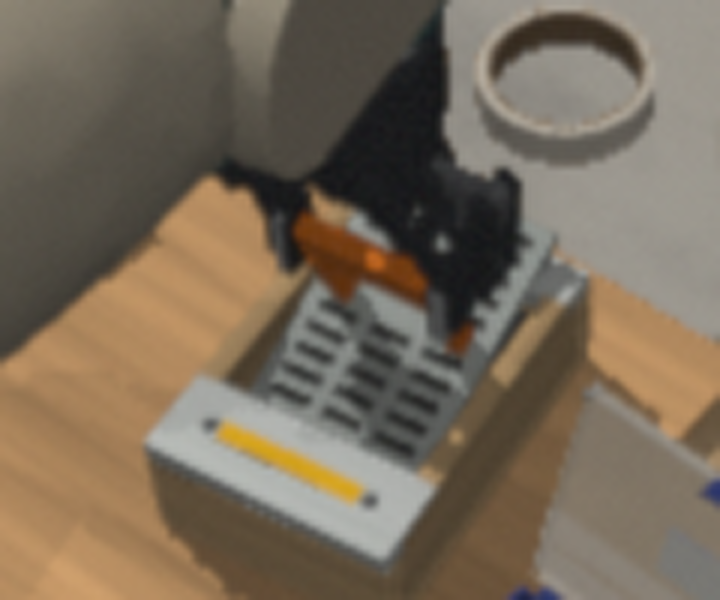

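The far-right plate corner is at about (556,237), against predictions of (558,248), (563,230) and (566,212) for 15, 21 and 27 degrees. So the tilt is roughly 15–19°. The path fits that range; I'm tucking the near edge under the lip.

{"name": "send_rows", "arguments": {
  "rows": [
    {"travel": [3, 0, 0], "spin": 0, "jaw": 0.6},
    {"travel": [4, 0, 0], "spin": 0, "jaw": 0.6},
    {"travel": [4, 0, 0], "spin": 0, "jaw": 0.6},
    {"travel": [4, 0, 0.5], "spin": 0, "jaw": 0.6},
    {"travel": [4, 0, 0.5], "spin": 0, "jaw": 0.6},
    {"travel": [4, 0, 0.5], "spin": 0, "jaw": 0.6},
    {"travel": [3, 0, 0.5], "spin": 0, "jaw": 0.6},
    {"travel": [0, 0, 0], "spin": 0, "jaw": 0.6},
    {"travel": [0, 0, 0], "spin": 0, "jaw": 0.6},
    {"travel": [0, 0, 0], "spin": 0, "jaw": 0.6}
  ]
}}

```text
time: 13.75
tcp_pos: [0.5058, 0.1762, 0.1153]
tool_rot: [0.0, -0.07, 0.998, 0.0]
force: [0.6, -0.4, -3.5]
width: 0.0686
grasp_force: 75.8
```

Run:
```python
from h import *
inbox()
S=cap("scene")
s=env.state(); p=R.from_euler('z',-BY,degrees=True).apply(s["tcp_pos"]*1000-BOX)
x0,y0=280,160
cv2.imwrite("pics/tuck.png",cv2.resize(S["color"][150:250,230:350,::-1],None,fx=6,fy=6,interpolation=cv2.INTER_CUBIC))
for th in(13,17,21):
    t=np.radians(th);c,n=np.cos(t),np.sin(t);b=p+[0,0,14]
    q=[b+[62*n+k*65*c-o*n,y,-62*c+k*65*n+o*c] for k,y,o in((-1,-45,0),(1,-45,6),(1,-45,0))]
    print(th,np.round(q,1).tolist(),((proj(S,b2w(q)/1000)-[230,150]+.5)*6).round().tolist())
```

```text
TCP in box [-19.3   0.9  99.3] F [ 0.6 -0.4 -3.5] T [0.02 0.07 0.04] w 0.0686 g 75.8 t 13.75
13 [[-68.7, -44.2, 38.3], [56.7, -44.2, 73.4], [58.0, -44.2, 67.6]] [[379.0, 544.0], [526.0, 290.0], [528.0, 297.0]]
17 [[-63.3, -44.2, 35.0], [59.3, -44.2, 78.8], [61.0, -44.2, 73.1]] [[386.0, 539.0], [529.0, 279.0], [531.0, 284.0]]
21 [[-57.7, -44.2, 32.2], [61.5, -44.2, 84.4], [63.6, -44.2, 78.8]] [[394.0, 533.0], [531.0, 267.0], [534.0, 272.0]]
```

View pics/tuck.png

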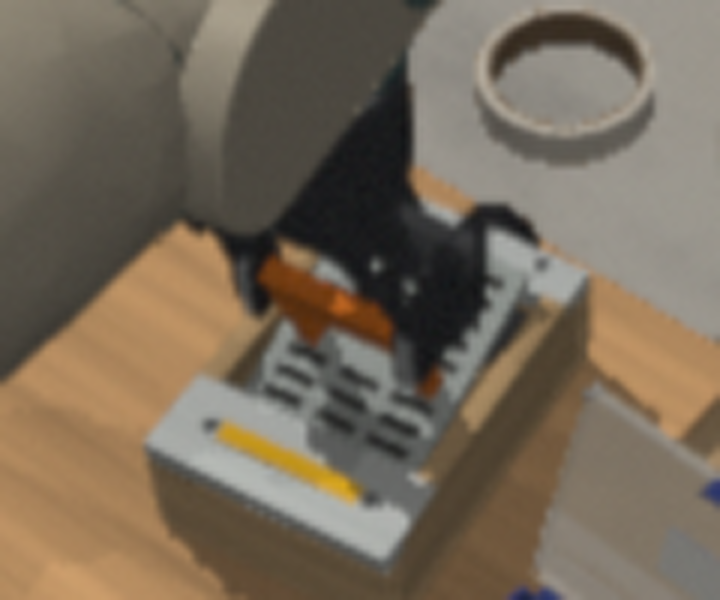

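The far-right corner, at about (527,270), is now inside the narrow lip, and the tilt is about 19–20°. That puts the near edge at about x = -60, with no contact. Next I go deeper, then roll the plate flat about its near edge.

{"name": "send_rows", "arguments": {
  "rows": [
    {"travel": [2, 0, 0], "spin": 0, "jaw": 0.6},
    {"travel": [3, 0, 0.5], "spin": 0, "jaw": 0.6},
    {"travel": [3, 0, 0.5], "spin": 0, "jaw": 0.6},
    {"travel": [3, 0, 1], "spin": 0, "jaw": 0.6},
    {"travel": [1, 0, 1], "spin": 0, "jaw": 0.6},
    {"travel": [0, 0, 0], "spin": 0, "jaw": 0.6},
    {"travel": [0, 0, 0], "spin": 0, "jaw": 0.6},
    {"travel": [0, 0, 0], "spin": 0, "jaw": 0.6},
    {"travel": [0, 0, 0], "spin": 0, "jaw": 0.6},
    {"travel": [0, 0, 0], "spin": 0, "jaw": 0.6}
  ]
}}

```text
time: 14.8
tcp_pos: [0.4938, 0.1745, 0.1123]
tool_rot: [0.0, -0.07, 0.998, 0.0]
force: [0.3, -0.1, -4.1]
width: 0.069
grasp_force: 75.8
```

```bash
python3 -c "
from h import *
inbox()"
```

```text
TCP in box [-31.4   0.9  96.3] F [ 0.3 -0.1 -4.1] T [ 0.05  0.04 -0.08] w 0.069 g 75.8 t 14.8
```

{"name": "send_rows", "arguments": {
  "rows": [
    {"travel": [0, 0, 1], "spin": 0, "jaw": 0.6},
    {"travel": [-1, 0, 1.5], "spin": 0, "jaw": 0.6},
    {"travel": [-2, 0, 1.5], "spin": 0, "jaw": 0.6},
    {"travel": [-2, 0, 1.5], "spin": 0, "jaw": 0.6},
    {"travel": [-2, 0, 1.5], "spin": 0, "jaw": 0.6},
    {"travel": [-2, 0, 1.5], "spin": 0, "jaw": 0.6},
    {"travel": [-2, 0, 1], "spin": 0, "jaw": 0.6},
    {"travel": [0, 0, 0], "spin": 0, "jaw": 0.6},
    {"travel": [0, 0, 0], "spin": 0, "jaw": 0.6},
    {"travel": [0, 0, 0], "spin": 0, "jaw": 0.6}
  ]
}}

```text
time: 15.8
tcp_pos: [0.5055, 0.1761, 0.1035]
tool_rot: [0.001, -0.07, 0.998, 0.0]
force: [1.8, 0.4, 4.9]
width: 0.0687
grasp_force: 76.6
```

```bash
python3 -c "
from h import *
inbox()"
```

```text
TCP in box [-19.6   0.9  87.5] F [1.8 0.4 4.9] T [-0.18  0.16  0.08] w 0.0687 g 76.6 t 15.8
```

{"name": "send_rows", "arguments": {
  "rows": [
    {"travel": [-2, 0, 1], "spin": 0, "jaw": 0.6},
    {"travel": [-2, 0, 1], "spin": 0, "jaw": 0.6},
    {"travel": [-2, 0, 1], "spin": 0, "jaw": 0.6},
    {"travel": [-2, 0, 1], "spin": 0, "jaw": 0.6},
    {"travel": [-2, 0, 1], "spin": 0, "jaw": 0.6},
    {"travel": [-2, 0, 1], "spin": 0, "jaw": 0.6},
    {"travel": [-1, 0, 1], "spin": 0, "jaw": 0.6},
    {"travel": [0, 0, 0], "spin": 0, "jaw": 0.6},
    {"travel": [0, 0, 0], "spin": 0, "jaw": 0.6},
    {"travel": [0, 0, 0], "spin": 0, "jaw": 0.6}
  ]
}}

```text
time: 16.8
tcp_pos: [0.5174, 0.1778, 0.0956]
tool_rot: [-0.0, -0.07, 0.998, 0.0]
force: [-3.1, -1.4, 2.2]
width: 0.0686
grasp_force: 76.7
```

```bash
python3 -c "
from h import *
inbox()"
```

```text
TCP in box [-7.5  0.9 79.6] F [-3.1 -1.4  2.2] T [-0.22  1.12 -0.08] w 0.0686 g 76.7 t 16.8
```

{"name": "send_rows", "arguments": {
  "rows": [
    {"travel": [-1, 0, 0.5], "spin": 0, "jaw": 0.6},
    {"travel": [-1, 0, 0.5], "spin": 0, "jaw": 0.6},
    {"travel": [0, 0, 0.5], "spin": 0, "jaw": 0.6},
    {"travel": [0, 0, 0.5], "spin": 0, "jaw": 0.6},
    {"travel": [0, 0, 0.5], "spin": 0, "jaw": 0.6},
    {"travel": [0, 0, 0], "spin": 0, "jaw": 0.6},
    {"travel": [0, 0, 0], "spin": 0, "jaw": 0.6},
    {"travel": [0, 0, 0], "spin": 0, "jaw": 0.6},
    {"travel": [0, 0, 0], "spin": 0, "jaw": 0.6},
    {"travel": [0, 0, 0], "spin": 0, "jaw": 0.6}
  ]
}}

```text
time: 17.8
tcp_pos: [0.5205, 0.1783, 0.0942]
tool_rot: [0.002, -0.07, 0.998, 0.0]
force: [1.0, -0.0, 4.8]
width: 0.0688
grasp_force: 76.6
```

```bash
python3 -c "
from h import *
inbox()"
```

```text
TCP in box [-4.4  0.9 78.2] F [ 1.  -0.   4.8] T [-0.17  0.51  0.1 ] w 0.0688 g 76.6 t 17.8
```

{"name": "send_rows", "arguments": {
  "rows": [
    {"travel": [0, 0, 0], "spin": 0, "jaw": 0.9},
    {"travel": [0, 0, 0], "spin": 0, "jaw": 1},
    {"travel": [0, 0, 0], "spin": 0, "jaw": 1},
    {"travel": [0, 0, 0], "spin": 0, "jaw": 1},
    {"travel": [0, 0, 0], "spin": 0, "jaw": 1},
    {"travel": [0, 0, -4], "spin": 0, "jaw": 1},
    {"travel": [0, 0, -10], "spin": 0, "jaw": 1},
    {"travel": [0, 0, -15], "spin": 0, "jaw": 1},
    {"travel": [0, 0, -15], "spin": 0, "jaw": 1},
    {"travel": [0, 0, -15], "spin": 0, "jaw": 1}
  ]
}}

```text
time: 18.8
tcp_pos: [0.5199, 0.1782, 0.1545]
tool_rot: [0.001, -0.07, 0.998, 0.0]
force: [-0.2, 0.1, -0.5]
width: 0.0857
grasp_force: 0.0
```

{"name": "send_rows", "arguments": {
  "rows": [
    {"travel": [10, 0, 0], "spin": 0, "jaw": 0.55},
    {"travel": [15, 0, 0], "spin": 0, "jaw": 0.55},
    {"travel": [8, 0, 0], "spin": 0, "jaw": 0.55},
    {"travel": [0, 0, 0], "spin": 0, "jaw": 0.55},
    {"travel": [0, 0, 0], "spin": 0, "jaw": 0.55},
    {"travel": [0, 0, 0], "spin": 0, "jaw": 0.55},
    {"travel": [0, 0, 0], "spin": 0, "jaw": 0.55},
    {"travel": [0, 0, 0], "spin": 0, "jaw": 0.55},
    {"travel": [0, 0, 0], "spin": 0, "jaw": 0.55},
    {"travel": [0, 0, 0], "spin": 0, "jaw": 0.55}
  ]
}}

```text
time: 19.8
tcp_pos: [0.4869, 0.1735, 0.1522]
tool_rot: [-0.0, -0.07, 0.998, 0.0]
force: [-0.2, -0.3, 0.3]
width: 0.0471
grasp_force: 0.0
```

Run:
```python
from h import *
inbox()
S=cap("scene")
cv2.imwrite("pics/placed.png",cv2.resize(S["color"][150:250,230:350,::-1],None,fx=6,fy=6,interpolation=cv2.INTER_CUBIC))
m=mask(S,(5,160,120),(14,255,255),(230,150,350,250))
rr,mean=rect(S,m,.122); Ri=R.from_euler('z',-BY,degrees=True)
print("handle@bar top in box",Ri.apply(np.r_[rr[0],122]-BOX).round(1),rr,m.sum())
```

```text
TCP in box [-38.4   0.9 136.2] F [-0.2 -0.3  0.3] T [ 0.   -0.02 -0.01] w 0.0471 g 0.0 t 19.8
handle@bar top in box [ -6.2  23.2 106. ] ((515.5751342773438, 200.08950805664062), (22.986351013183594, 10.444231033325195), 88.46485137939453) 28
```

View pics/placed.png

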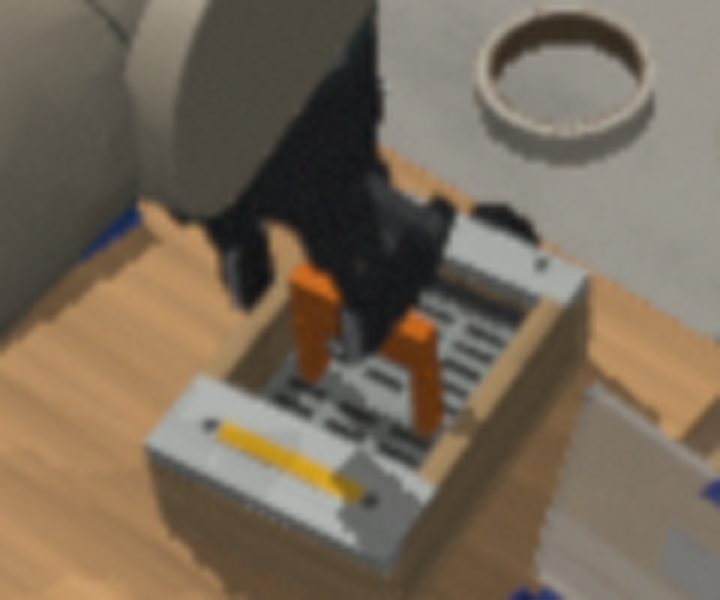

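The plate lies flat on both ledges, with the handle at about (365,320) and upright. Now I go down behind the handle on the robot side with the fingers half open, ready to push.

{"name": "send_rows", "arguments": {
  "rows": [
    {"travel": [-5, 0, 0], "spin": 0, "jaw": 0.55},
    {"travel": [-3, 0, 5], "spin": 0, "jaw": 0.55},
    {"travel": [0, 0, 12], "spin": 0, "jaw": 0.55},
    {"travel": [0, 0, 12], "spin": 0, "jaw": 0.55},
    {"travel": [0, 0, 12], "spin": 0, "jaw": 0.55},
    {"travel": [0, 0, 12], "spin": 0, "jaw": 0.55},
    {"travel": [0, 0, 12], "spin": 0, "jaw": 0.55},
    {"travel": [0, 0, 7], "spin": 0, "jaw": 0.55},
    {"travel": [0, 0, 0], "spin": 0, "jaw": 0.55},
    {"travel": [0, 0, 0], "spin": 0, "jaw": 0.55}
  ]
}}

```text
time: 20.85
tcp_pos: [0.495, 0.1747, 0.0806]
tool_rot: [0.0, -0.07, 0.998, 0.0]
force: [1.2, 0.9, 0.3]
width: 0.0465
grasp_force: 0.0
```

{"name": "send_rows", "arguments": {
  "rows": [
    {"travel": [-2, 0, 0], "spin": 0, "jaw": 0.55},
    {"travel": [-2, 0, 0], "spin": 0, "jaw": 0.55},
    {"travel": [-2, 0, 0], "spin": 0, "jaw": 0.55},
    {"travel": [-2, 0, 0], "spin": 0, "jaw": 0.55},
    {"travel": [-2, 0, 0], "spin": 0, "jaw": 0.55},
    {"travel": [-2, 0, 0], "spin": 0, "jaw": 0.55},
    {"travel": [0, 0, 0], "spin": 0, "jaw": 0.55},
    {"travel": [0, 0, 0], "spin": 0, "jaw": 0.55},
    {"travel": [0, 0, 0], "spin": 0, "jaw": 0.55},
    {"travel": [0, 0, 0], "spin": 0, "jaw": 0.55}
  ]
}}

```text
time: 21.85
tcp_pos: [0.5068, 0.1763, 0.0804]
tool_rot: [0.0, -0.07, 0.998, 0.0]
force: [-0.9, 0.4, -0.3]
width: 0.0469
grasp_force: 0.0
```

```bash
python3 -c "
from h import *
inbox()"
```

```text
TCP in box [-18.3   0.8  64.4] F [-0.9  0.4 -0.3] T [-0.02  0.05 -0.03] w 0.0469 g 0.0 t 21.85
```

{"name": "send_rows", "arguments": {
  "rows": [
    {"travel": [-1, 0, 0], "spin": 0, "jaw": 0.55},
    {"travel": [-1, 0, 0], "spin": 0, "jaw": 0.55},
    {"travel": [-1, 0, 0], "spin": 0, "jaw": 0.55},
    {"travel": [-1, 0, 0], "spin": 0, "jaw": 0.55},
    {"travel": [-1, 0, 0], "spin": 0, "jaw": 0.55},
    {"travel": [-1, 0, 0], "spin": 0, "jaw": 0.55},
    {"travel": [-1, 0, 0], "spin": 0, "jaw": 0.55},
    {"travel": [-1, 0, 0], "spin": 0, "jaw": 0.55},
    {"travel": [-1, 0, 0], "spin": 0, "jaw": 0.55},
    {"travel": [-1, 0, 0], "spin": 0, "jaw": 0.55}
  ]
}}

```text
time: 22.85
tcp_pos: [0.5167, 0.1777, 0.0803]
tool_rot: [0.0, -0.07, 0.998, 0.0]
force: [-4.2, -0.2, 2.4]
width: 0.047
grasp_force: 0.0
```

```bash
python3 -c "
from h import *
inbox()"
```

```text
TCP in box [-8.3  0.9 64.3] F [-4.2 -0.2  2.4] T [-0.02  0.41 -0.03] w 0.047 g 0.0 t 22.85
```

{"name": "send_rows", "arguments": {
  "rows": [
    {"travel": [-1, 0, 0], "spin": 0, "jaw": 0.55},
    {"travel": [-1, 0, 0], "spin": 0, "jaw": 0.55},
    {"travel": [-1, 0, 0], "spin": 0, "jaw": 0.55},
    {"travel": [-1, 0, 0], "spin": 0, "jaw": 0.55},
    {"travel": [-1, 0, 0], "spin": 0, "jaw": 0.55},
    {"travel": [0, 0, 0], "spin": 0, "jaw": 0.55},
    {"travel": [0, 0, 0], "spin": 0, "jaw": 0.55},
    {"travel": [0, 0, 0], "spin": 0, "jaw": 0.55},
    {"travel": [0, 0, 0], "spin": 0, "jaw": 0.55},
    {"travel": [0, 0, 0], "spin": 0, "jaw": 0.55}
  ]
}}

```text
time: 23.85
tcp_pos: [0.521, 0.1783, 0.0802]
tool_rot: [-0.001, -0.071, 0.998, -0.0]
force: [-7.2, -0.6, 2.8]
width: 0.0472
grasp_force: 0.0
```

```bash
cat >> h.py <<'E'
def handle():
    S=cap("scene"); h=cv2.cvtColor(S["color"],cv2.COLOR_RGB2HSV); m=cv2.inRange(h,(5,160,120),(14,255,255)); m[:160]=0;m[230:]=0;m[:,:265]=0;m[:,320:]=0
    v,u=np.nonzero(m); print("orange",len(u),u.min(),u.max(),v.min(),v.max())
    for x in(-5,3,7,11):
        q=proj(S,b2w([[x-6,35,106],[x-6,-35,106],[x+6,-35,106],[x-6,-35,36],[x-6,35,36]])/1000).round(1); print(x,"umin",q[:,0].min(),"umax",q[:,0].max(),"vmin",q[:,1].min(),"vmax",q[:,1].max())
E
python3 -c "
from h import *
inbox();handle()"
```

```text
TCP in box [-4.   0.9 64.2] F [-7.2 -0.6  2.8] T [-0.11  0.88  0.16] w 0.0472 g 0.0 t 23.85Traceback (most recent call last):
  File "<string>", line 3, in <module>
    inbox();handle()
            ~~~~~~^^
  File "h.py", line 37, in handle
    v,u=np.nonzero(m); print("orange",len(u),u.min(),u.max(),v.min(),v.max())
                                             ~~~~~^^
    return umr_minimum(a, axis, None, out, keepdims, initial, where)
ValueError: zero-size array to reduction operation minimum which has no identity
```

{"name": "send_rows", "arguments": {
  "rows": [
    {"travel": [-1, 0, 0], "spin": 0, "jaw": 0.55},
    {"travel": [-1, 0, 0], "spin": 0, "jaw": 0.55},
    {"travel": [-1, 0, 0], "spin": 0, "jaw": 0.55},
    {"travel": [0, 0, 0], "spin": 0, "jaw": 0.55},
    {"travel": [0, 0, 0], "spin": 0, "jaw": 0.55},
    {"travel": [0, 0, 0], "spin": 0, "jaw": 0.55},
    {"travel": [0, 0, 0], "spin": 0, "jaw": 0.55},
    {"travel": [0, 0, 0], "spin": 0, "jaw": 0.55},
    {"travel": [0, 0, 0], "spin": 0, "jaw": 0.55},
    {"travel": [0, 0, 0], "spin": 0, "jaw": 0.55}
  ]
}}

```text
time: 24.9
tcp_pos: [0.5223, 0.1786, 0.0806]
tool_rot: [-0.003, -0.071, 0.997, -0.0]
force: [-18.9, -3.4, 12.7]
width: 0.047
grasp_force: 3.4
```

```bash
python3 -c "
from h import *
inbox()"
```

```text
TCP in box [-2.6  1.  64.6] F [-18.9  -3.4  12.7] T [-0.43  2.6   0.22] w 0.047 g 3.4 t 24.9
```

{"name": "send_rows", "arguments": {
  "rows": [
    {"travel": [1, 0, 0], "spin": 0, "jaw": 0.55},
    {"travel": [1, 0, 0], "spin": 0, "jaw": 0.55},
    {"travel": [1, 0, 0], "spin": 0, "jaw": 0.55},
    {"travel": [3, 0, 0], "spin": 0, "jaw": 0.55},
    {"travel": [6, 0, 0], "spin": 0, "jaw": 0.55},
    {"travel": [8, 0, 0], "spin": 0, "jaw": 0.55},
    {"travel": [0, 0, -5], "spin": 0, "jaw": 0.55},
    {"travel": [0, 0, -15], "spin": 0, "jaw": 0.55},
    {"travel": [0, 0, -20], "spin": 0, "jaw": 0.55},
    {"travel": [0, 0, -25], "spin": 0, "jaw": 0.55}
  ]
}}

```text
time: 25.9
tcp_pos: [0.5048, 0.176, 0.1469]
tool_rot: [0.0, -0.07, 0.998, 0.0]
force: [0.3, -0.0, 0.1]
width: 0.047
grasp_force: 0.0
```

{"name": "send_rows", "arguments": {
  "rows": [
    {"travel": [0, 10, -20], "spin": 0, "jaw": 0.55},
    {"travel": [0, 30, -20], "spin": 0, "jaw": 0.55},
    {"travel": [0, 40, -10], "spin": 0, "jaw": 0.55},
    {"travel": [0, 40, 0], "spin": 0, "jaw": 0.55},
    {"travel": [0, 40, 0], "spin": 0, "jaw": 0.55},
    {"travel": [0, 40, 0], "spin": 0, "jaw": 0.55},
    {"travel": [0, 20, 0], "spin": 0, "jaw": 0.55},
    {"travel": [0, 0, 0], "spin": 0, "jaw": 0.55},
    {"travel": [0, 0, 0], "spin": 0, "jaw": 0.55},
    {"travel": [0, 0, 0], "spin": 0, "jaw": 0.55}
  ]
}}

```text
time: 26.9
tcp_pos: [0.4743, 0.3929, 0.1961]
tool_rot: [0.0, -0.07, 0.998, 0.0]
force: [-0.8, -0.0, 0.2]
width: 0.047
grasp_force: 0.0
```

Run:
```python
from h import *
inbox()
Ri=R.from_euler('z',-BY,degrees=True)
for n,r in(("scene",(265,150,320,235)),("top",(290,175,350,260))):
    S=cap(n); m=mask(S,(4,150,90),(15,255,255),r); v,u=np.nonzero(m); print(n,"orange",len(u),u.min(),u.max(),v.min(),v.max())
    if n=="top":
        rr,_=rect(S,m,.122); print("handle top in box",Ri.apply(np.r_[rr[0],122]-BOX).round(1),rr[1],rr[2])
    for x in(3,7,9,11):
        q=proj(S,b2w([[x-6,35,106],[x-6,-35,106],[x+6,-35,106],[x+6,35,106],[x-6,-35,36],[x-6,35,36]])/1000); print(x,q.min(0).round(1),q.max(0).round(1))
```

```text
TCP in box [-19.9 219.9 180.1] F [-0.8 -0.   0.2] T [-0.04 -0.01  0.03] w 0.047 g 0.0 t 26.9
scene orange 313 281 305 190 217
3 [278.6 190.9] [304.4 220.8]
7 [279.4 189.9] [305.2 219.7]
9 [279.9 189.3] [305.6 219.2]
11 [280.3 188.8] [306.  218.7]
top orange 107 303 328 210 216
handle top in box [ 11.3   1.2 106. ] (11.125336647033691, 68.3226318359375) 7.9689202308654785
3 [303.3 212. ] [329.6 222.3]
7 [303.1 210.5] [329.4 220.9]
9 [303.  209.8] [329.3 220.2]
11 [302.9 209.1] [329.2 219.5]
```

```bash
python3 -c "
from rig import env
print(env.sign_off())"
```

```text
the job is handed in; nothing more can be done
None
```

The grille is refitted in the sanding box and the job is handed in: pushed to a hard stop at the far wall, handle measured 11.3 mm from the box centre along x (home is 11), judged flat from the upright handle rather than seen directly, in about 27 s.

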